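# Torque the clamp nut of a wax mould with a click wrench

### The arm

A 6-joint arm with a two-finger parallel gripper is mounted at the origin on a cart in front of the work surface, level with it; the furniture and walls round the work are solid. World frame = base frame: x ahead of the robot, y to its left, z up, the work surface at z = 0. Lengths are in m, angles in rad, forces in N, time in s.
With the tool pointing down it reaches from about 0.35 to 0.975 m from the base axis. Payload 4.9 kg.
Tool frame: the origin (TCP) lies between the finger pads; the fingertips stand 25 mm ahead of it and the grasp point (between the pads) lies 6 mm ahead of it; z points along the fingers, y is the line along which they close (so a half turn about z gives the same grasp; the last joint's range is limited). The gripper opens to 85 mm and grips with 20 to 120 N. Pads are 22 mm wide; open, the fingers measure 114 mm over their backs; the gripper's body (76 mm by 85 mm) begins 54 mm behind the grasp point. The pads swing forward as they close: fully open they stand 13 mm farther back than shut.
Start: joints at [-1.281, 0.053, 1.613, -0, 1.476, -0.119], TCP at [0.248, -0.573, 0.256] pointing down, gripper open.
Joint ranges: [-3.01, 3.01], [-1.01, 2.22], [0.06, 2.58], [-1.02, 4.17], [0.09, 2.62], [-3.14, 3.14]. Speed limits (rad/s): [2.57, 2.57, 3.14, 3.14, 3.14, 3.14].

### API

Orientations are given as a unit quaternion [w, x, y, z].
In Python, from plant import manip gives the robot as it stands.
- The arm moves only by the shell command python3 -m inch 'ROWS'. ROWS is JSON, a list of rows, each a list of 3 entries, a list of its own where there are three numbers: the shift along the tool's x, y, z in m, then the turn, a rotation vector about the tool's x, y, z in rad, then the opening, from 0 (shut) to 1 (fully open). A call has 1 to 8 rows; each row shifts and turns the commanded pose from where the row before left it, along the tool's axes as they then stand; what a row does not reach is not made up. A row lasts 1/10 s, in which the tool goes at most 50 mm and 8.59 degrees, less where a joint would pass 70% of its speed; a pose out of reach is approached as far as the arm can. A call with a gripper value outside its range is refused whole. The fingers move at their own pace and stop on an object; the grip force is fixed at half the most. Time passes only in rows, so rows that do not move let the fingers close. It gives the time, the measured TCP pose, the force, the opening and the grip force at its end, in the units of the state.
- manip.state(): the state, without advancing time (a new reading comes with each control period).
- manip.grab_frame(name): name is "side" or "top"; returns (picture, depth): 480x640x3 uint8, red, green, blue; 480x640 float32, m along the optical axis (not along the pixel's ray), 0 where there is no reading.
- manip.camera_params(name): a dict with "camera_matrix" (3x3 intrinsics, pixels), "k1" (the pictures are not rectified: a ray, as slopes to the right and down, at radius r is drawn at 1 + k1 r^2 times it, then the intrinsics apply), "rvec" (rotation vector, rad) and "tvec" (3), from world to camera coordinates, as OpenCV has them. Camera axes: x right, y down, z forward; pixel columns grow to the right and rows downward; lengths in m; the calibration is good to about 2 mm. A picture is of the moment at which its call begins. camera_params takes no time and is no camera call.
- manip.job_done(): hands the job in; it is judged then, once.
Trained networks look in the newest picture that a camera, given by its name, has taken for a name from the list of things; names that differ only in an ending like _2 or _b are one class to them, and where a whole thing is asked for, a point or a joint stands for the part that bears it (a point fixed in the world has none). Each returns a list of dicts, best first, with "score" (0 to 1); they miss things now and then, are a little off and sometimes report something else, mostly with a low value. They report only what shows in the picture. A call takes as long as a camera call. They do not tell look-alikes from the thing itself.
- manip.look_for(camera, label): "point" ([x, y, z] in m, in world coordinates, good to about 4 mm: the middle of the surface that is visible of it).
The state is a dict: "time": time; "joint_pos": joint angles; "joint_vel": joint speeds; "joint_efforts": joint torques, N m; "tool_pos": TCP position; "tool_rot": TCP orientation; "contact_force": force on the tool from outside, world axes, zero at the start; "ft_torque": the same for the moment, N m; "gripper_width": opening from 0.0 (shut) to 1.0 (fully open); "grasp_force": force on a finger pad.
Only numpy, scipy, OpenCV 4.12 (cv2) and the standard library are available. Lean on these libraries where they do the work, as an engineer would, in place of code of your own. Each camera call takes 0.05 s, during which the arm holds its last target. There are 200 camera calls.

### The job

Take the click-type torque wrench from its wooden rest, fit its ring fully down over the brass clamp nut of the wax mould, and tighten the nut (clockwise seen from above) until the wrench clicks, that is, until its handle gives at the joint behind the head. Stop at the click without forcing the handle on through its small free travel to the stop, then let go and leave the wrench fitted on the nut. Do not disturb the bottle, the stamp, the wick spool or the thermometer.

Things in the scene. Friction and masses are not known exactly. Their poses are not given: they have to be found in the camera images.
- mould: Aluminium two-part wax mould, a block 90 x 90 mm and 42 mm high on a dark base plate 110 x 110 mm, fixed to the table, with a steel clamping strap across its top. Origin: centre of its underside on the table. Nothing of it but the nut stands higher than 51 mm.
- nut_seat (a point): Centre of the mould's brass hexagon clamp nut at the upper face of its round flange (flange 52 mm across, 55 mm above the table), on which the wrench ring comes to rest. Above rise the hexagon, 36 mm across flats and 24 mm high, and a 5 mm guiding cone. z: the nut's axis, up; x: square to one of the six flats.
- nut_top (a point): Centre of the nut's top, 29 mm above nut_seat. Right-hand nut: from its start it turns clockwise (seen from above) against a light drag of about 0.12 N m for somewhere between 0.3 and 0.7 rad, then goes tight all at once; nothing shows beforehand where.
- wrench_ring (a point): Centre of the loose torque wrench's hexagon ring, at its underside. Opening right through, 37.5 mm across flats; ring 26 mm high, 57 mm over its corners. z up; x points away from the handle (which lies along -x), square to a flat of the opening: it fits the nut when this x and the nut's x differ by a multiple of 60 degrees (play about 0.06 rad either way).
- wrench_grip (a point): Middle of the handle's height, 115 mm behind the ring's centre (along -x) and 16 mm above the ring's underside: a good place to grasp. Handle: 22 mm wide, 24 mm high, black from 84 to 194 mm behind the ring's centre, between red bands. The wrench is 225 mm long, about 0.26 kg, balanced 30 mm nearer the ring. Let go on the nut it stays on; the handle droops a few degrees.
- wrench_pivot (a point): Upright pin of the click joint, 34 mm behind the ring's centre. Turned clockwise on a tight nut, the sprung handle stays straight up to 0.7 N m about the pin (8 to 9 N at wrench_grip), then gives; the force hardly rises till a stop at 0.22 rad. 0.05 rad (grip point 4 mm to the ring's +y) is a click; past 0.18 rad (14.5 mm) is overtightened. Springs straight when let go.
- wrench_rest: Low wooden rest, 250 x 56 mm, fixed to the table; the wrench lies level on it, its x along the rest's x, handle middle 42 mm above the table. The ring stands round a peg (31 mm across, top 42 mm above the table) 90 mm along +x; the handle lies between two cheeks (tops 46 mm high) 85 mm along -x. Origin: centre of its underside.
- scent_bottle: Small brown dropper bottle, 36 x 35 x 105 mm, standing loose; origin at the centre of its underside. Leave alone.
- seal_stamp: Hand stamp with a dark wooden handle, 28 x 28 x 82 mm, standing loose; origin at the centre of its underside. Leave alone.
- wick_spool: Spool of wick, 52 x 101 x 36 mm, loose; origin at the centre of its underside. Leave alone.
- thermometer: Dial thermometer with a long stem, 44 x 172 x 11 mm, lying loose; origin at the centre of its underside. Leave alone.
Things that resemble listed ones, but are neither listed nor needed, are in the scene too. Of the things shaped like the mould, the aluminium one is meant.

How it is judged:
On the way, in this order (a step that is already met when the one before it is completed fails the run):
1. the wrench's ring is fully down on the nut (horizontal distance between wrench_ring and nut_seat below 0.005 m and z of wrench_ring in the frame of nut_seat below 0.006 m and angle between wrench_ring's own z axis and vertical below 0.2 rad), for 0.2 s.
2. the nut is tight and the wrench, still fully on it, clicks: its handle has given by at least 0.05 rad (all of step 1 and y of wrench_grip in the frame of wrench_ring above 0.004 m), for 0.05 s.
At the end, for the whole second after the job is handed in: The wrench, let go and at rest, sits on the nut: ring centre within 5 mm of the nut's axis and within 6 mm of the flange, tilted less than 11 degrees, its handle sprung straight again (within 3 mm at the grip point); the bottle, stamp, spool and thermometer within 20 mm of where they stood (all of step 1 and y of wrench_grip in the frame of wrench_ring below 0.003 m and linear speed of torque_wrench below 0.02 m/s and distance of each of scent_bottle, seal_stamp, wick_spool, thermometer from where it was at the start of the episode below 0.02 m); the robot touches nothing.
It fails at once if the handle is forced on past the click, by more than 0.18 rad (14.5 mm at the grip point): overtightened (y of wrench_grip in the frame of wrench_ring above 0.0145 m).
It fails at once if a bystander (bottle, stamp, spool or thermometer) is moved by more than 20 mm or tipped over (distance of any of scent_bottle, seal_stamp, wick_spool, thermometer from where it was at the start of the episode above 0.02 m or angle between any of scent_bottle, seal_stamp's own z axis and vertical above 0.5 rad).
It also fails if it takes over 72 s, if anything falls off the work surface, if the arm or the gripper's body presses on something with over 40 N, if the wrist force passes 120 N, or if a joint passes its speed limit or range.

## Working session

There is one attempt and no reset: what is moved stays moved. The work goes in short steps, Python scripts to look and compute and a shell command to move; the robot and the scene stay as the last step left them, time stands still between calls to the robot, and variables do not carry over. Pictures are saved under pics/ and viewed, at most 10 in all, crops included, and the job is handed in when it is done.

```bash
mkdir -p pics; ls; cat > h.py <<'E'
import numpy as np, cv2
from plant import manip
def cam(n):
    p=manip.camera_params(n); R=cv2.Rodrigues(np.array(p["rvec"],float))[0]
    return np.array(p["camera_matrix"],float),float(p["k1"]),R,np.array(p["tvec"],float).ravel()
def px2w(n,u,v,d):
    K,k,R,t=cam(n); D=np.array([k,0,0,0,0])
    s=cv2.undistortPoints(np.stack([np.ravel(u),np.ravel(v)],1).astype(float)[:,None],K,D)[:,0]
    d=np.ravel(d); X=np.c_[s*d[:,None],d]
    return (X-t)@R
def px2plane(n,u,v,z):
    K,k,R,t=cam(n); a=px2w(n,u,v,np.ones(np.size(u))); c=-R.T@t
    return c+(a-c)*((z-c[2])/(a[:,2]-c[2]))[:,None]
def w2px(n,P):
    K,k,R,t=cam(n); return cv2.projectPoints(np.array(P,float).reshape(-1,1,3),R,t,K,np.array([k,0,0,0,0]))[0][:,0]
def cloud(n,d):
    v,u=np.mgrid[:480,:640]; return px2w(n,u,v,d).reshape(480,640,3)
def shot(n,name):
    im,d=manip.grab_frame(n); cv2.imwrite(f"pics/{name}.png",im[:,:,::-1]); np.save(f"pics/{name}.npy",d); return im,d
E
python3 - <<'E'
from h import *
for n in("top","side"):
    shot(n,n+"0"); K,k,R,t=cam(n); print(n,K[0,0],k,-R.T@t, R[2])
    for l in("wrench_ring","wrench_grip","nut_top","mould","wrench_rest","scent_bottle","seal_stamp","wick_spool","thermometer"):
        for r in manip.look_for(n,l)[:3]: print(n,l,round(r["score"],2),np.round(r["point"],3),w2px(n,r["point"]).round()[0])
s=manip.state();print(s)
E
```

```text
pics
top 473.7369971084631 -0.06689701039887772 [0.53559286 0.00451986 0.96565904] [ 0.09581394  0.00171583 -0.99539778]
top wrench_ring 0.83 [0.53  0.148 0.052] [246. 289.]
top wrench_grip 0.61 [0.5   0.154 0.049] [243. 305.]
top nut_top 0.91 [ 0.542 -0.045  0.084] [346. 282.]
top nut_top 0.57 [0.834 0.138 0.08 ] [249. 131.]
top mould 0.64 [0.826 0.135 0.042] [254. 141.]
top wrench_rest 0.59 [0.532 0.141 0.011] [252. 288.]
top scent_bottle 0.6 [0.719 0.07  0.062] [285. 191.]
top seal_stamp 0.57 [0.657 0.041 0.074] [300. 222.]
top wick_spool 0.69 [0.38  0.009 0.032] [318. 367.]
top thermometer 0.76 [ 0.385 -0.164  0.009] [405. 361.]
side 526.9986174876875 -0.12383692133080453 [0.25617456 0.69776068 0.79903246] [ 0.34533797 -0.66039359 -0.66679981]
side wrench_ring 0.95 [0.532 0.152 0.054] [324. 319.]
side wrench_ring 0.22 [ 0.53  -0.033  0.069] [369. 253.]
side wrench_grip 0.71 [0.492 0.166 0.05 ] [340. 335.]
side nut_top 0.74 [ 0.53  -0.034  0.072] [369. 251.]
side nut_top 0.37 [0.529 0.152 0.048] [325. 322.]
side mould 0.84 [0.821 0.162 0.041] [195. 271.]
side mould 0.63 [ 0.524 -0
[... 334 characters left out ...]
8097971e+00,  5.26968278e-02,  1.61287852e+00,  2.16522593e-05,
        1.47599186e+00, -1.18980863e-01]), 'joint_vel': array([ 2.99778653e-04,  1.24897689e-03,  4.20083508e-04, -2.04111136e-05,
        1.34706520e-04,  2.52357644e-04]), 'joint_efforts': array([ 1.63168097e-03, -3.93689704e+01, -3.70472038e+01, -2.30561494e-05,
        4.47055709e-04, -3.67850364e-07]), 'tool_pos': array([ 0.2484557 , -0.57348556,  0.25631839]), 'tool_rot': array([1.17567572e-05, 9.79183412e-01, 2.02977449e-01, 1.18236513e-05]), 'contact_force': array([-0.34622137,  0.43562686,  0.45945389]), 'ft_torque': array([-0.02960256,  0.00778115,  0.05401215]), 'grasp_force': 0.0, 'gripper_width': 0.9956239201921879}
```

View pics/top0.png

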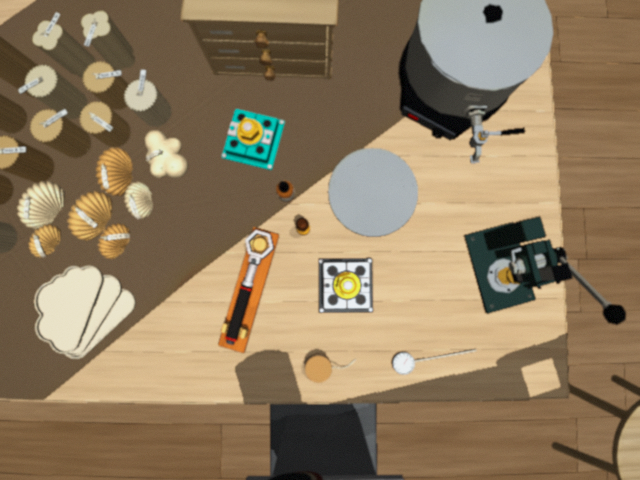

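View pics/side0.png

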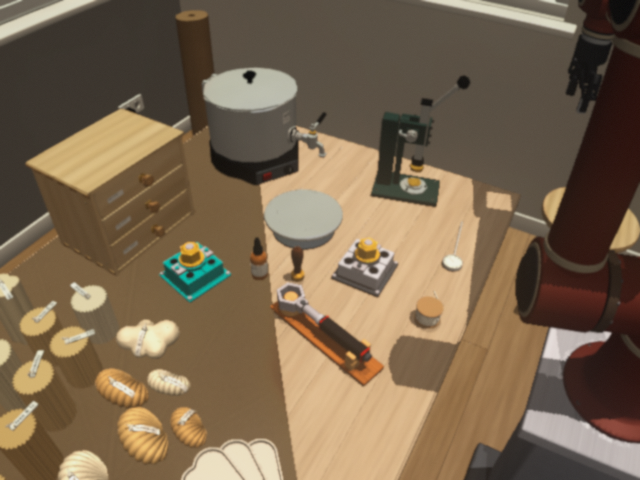

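The top view shows the wrench from its ring at (259,243) to its handle end at (235,335), the aluminium mould at (347,284), the stamp at (302,225), the bottle at (285,188), the spool at (318,367) and the thermometer at (403,362). There is a grey disc at (372,192) whose height I need to check. The side view agrees with this. The teal mould is the look-alike.

```bash
python3 - <<'E'
from h import *
ims=[];ds=[]
for i in range(6):
    a,b=manip.grab_frame("top");ims.append(a.astype(float));ds.append(b)
im=np.mean(ims,0).astype(np.uint8);d=np.median(ds,0)
np.save("pics/topm.npy",d);cv2.imwrite("pics/topm.png",im[:,:,::-1])
P=cloud("top",d);hsv=cv2.cvtColor(im,cv2.COLOR_RGB2HSV)
print("disc",P[192,372],"stamp",P[225,302],"bottle",P[188,285], "tap",P[150,475],"press",P[265,540])
# rest
m=(hsv[...,0]<14)&(hsv[...,1]>150)&(hsv[...,2]>90);m[:225]=0;m[355:]=0;m[:,:215]=0;m[:,285:]=0
c=cv2.minAreaRect(np.argwhere(m)[:,::-1].astype(np.float32));b=cv2.boxPoints(c)
print("rest",c);q=px2plane("top",b[:,0],b[:,1],0.02);print(q.round(3),q.mean(0))
# black handle by colour and height
h=P[...,2];k=(hsv[...,2]<60)&(h>0.035)&(h<0.075);k[:225]=0;k[355:]=0;k[:,:210]=0;k[:,285:]=0
print("z handle",np.median(h[k]),k.sum());X=P[k][:,:2];mu=X.mean(0);w,V=np.linalg.eigh(np.cov(X.T));print("handle",mu,V[:,1],np.ptp((X-mu)@V,axis=0))
# nut yellow
y=(hsv[...,0]>17)&(hsv[...,0]<35)&(hsv[...,1]>110);y[:255]=0;y[312:]=0;y[:,:318]=0;y[:,375:]=0
print("nut px",np.argwhere(y).mean(0)[::-1],y.sum());
for lo,hi in((.05,.062),(.074,.081),(.081,.09)):
    s=y&(h>lo)&(h<hi);print(lo,s.sum(),P[s].mean(0) if s.any() else'')
def crop(n,x0,y0,w,hh,f):return cv2.resize(im[y0:y0+hh,x0:x0+w,::-1],None,fx=f,fy=f,interpolation=cv2.INTER_CUBIC)
a=crop('t',310,245,75,75,5.33);bb=crop('t',215,225,75,135,4.4)
a=cv2.copyMakeBorder(a,0,594-a.shape[0],0,0,cv2.BORDER_CONSTANT);bb=bb[:594]
o=np.hstack([a,bb]);print(o.shape);cv2.imwrite("pics/crop1.png",o)
E
```

```text
disc [ 0.71863278 -0.09916655  0.04976249] stamp [0.65012281 0.03736371 0.08316793] bottle [0.72032111 0.0689915  0.08670348] tap [ 0.78744252 -0.28949171  0.10216871] press [ 0.56643241 -0.36232318  0.18709011]
rest ((248.2005157470703, 289.44830322265625), (27.059415817260742, 123.61394500732422), 16.50436019897461)
[[0.421 0.208 0.02 ]
 [0.656 0.139 0.02 ]
 [0.64  0.087 0.02 ]
 [0.406 0.156 0.02 ]] [0.53100612 0.14740841 0.02      ]
z handle 0.05368154247148199 493
handle [0.48395093 0.1618926 ] [-0.95719834  0.2894328 ] [0.02112431 0.09237477]
nut px [346.44204322 284.85658153] 509
0.05 256 [ 0.53742117 -0.04572959  0.05523085]
0.074 102 [ 0.53647567 -0.04480081  0.07977768]
0.081 147 [ 0.53805887 -0.04537242  0.08355223]
(594, 730, 3)
```

View pics/crop1.png

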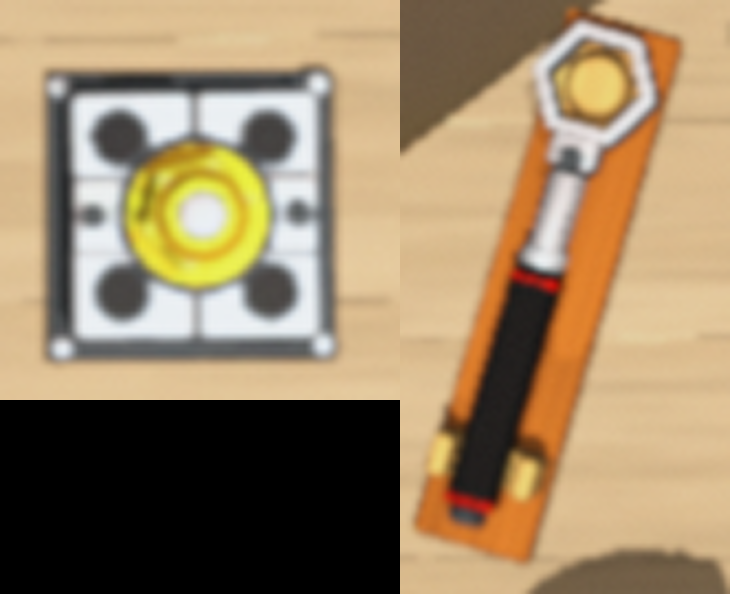

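The left crop shows the nut at px (347,285), but its hexagon is hard to make out. The right crop shows the wrench lying along the rest, at about -16.5°. I'll get the nut's angle from depth and edges in both cameras.

```bash
python3 - <<'E'
from h import *
c0=np.array([.538,-.0455]);out=[];allp=[]
for n in("top","side"):
    I=[];D=[]
    for i in range(8):
        a,b=manip.grab_frame(n);I.append(a.astype(float));D.append(b)
    im=np.mean(I,0).astype(np.uint8);D=np.array(D);D[D==0]=np.nan;d=np.nan_to_num(np.nanmedian(D,0))
    P=cloud(n,d);print(n,"noise",np.nanmedian(np.nanstd(D,0)))
    r=np.hypot(*(P[...,:2]-c0).transpose(2,0,1));m=(r<.03)&(P[...,2]>.045)&(P[...,2]<.09)
    Q=P[m];print(n,m.sum(),np.histogram(Q[:,2],np.arange(.045,.092,.004)))
    top=Q[(Q[:,2]>.0765)&(Q[:,2]<.081)];print("top face",top.mean(0) if len(top) else 0)
    fl=Q[(Q[:,2]>.052)&(Q[:,2]<.058)]; print("flange circ",cv2.minEnclosingCircle((fl[:,:2]*1000).astype(np.float32)))
    sd=Q[(Q[:,2]>.058)&(Q[:,2]<.081)];rr=np.hypot(*(sd[:,:2]-c0).T);
    np.save(f"pics/nut_{n}.npy",Q)
    # support function fit of hexagon: which angle minimises
    g=cv2.cvtColor(im,cv2.COLOR_RGB2LAB)
    u,v=w2px(n,[*c0,.07])[0].astype(int)
    out.append(cv2.resize(im[v-19:v+19,u-19:u+19,::-1],(390,390),interpolation=cv2.INTER_CUBIC))
    if n=="side":
        # fit: center + angle so side points lie on hexagon of apothem 18 (visible faces)
        from scipy.optimize import least_squares
        S=sd[(sd[:,2]>.060)&(sd[:,2]<.077)]
        def f(p):
            e=S[:,:2]-p[:2];a=p[2]+np.arange(6)*np.pi/3
            return (e@np.c_[np.cos(a),np.sin(a)].T).max(1)-.018
        for a0 in np.radians(np.arange(0,60,10)):
            s=least_squares(f,[*c0,a0],loss="soft_l1",f_scale=.001);print(len(S),s.x[:2].round(4),np.degrees(s.x[2])%60,s.cost*1e6)
cv2.imwrite("pics/crop2.png",np.hstack(out))
E
```

```text
top noise 0.0016680642
top 721 (array([ 12, 135, 246,   4,   0,   2,   0,   0,  96, 141,  85]), array([0.045, 0.049, 0.053, 0.057, 0.061, 0.065, 0.069, 0.073, 0.077,
       0.081, 0.085, 0.089]))
top face [ 0.53722408 -0.04473505  0.07972393]
flange circ ((538.0935668945312, -46.158111572265625), 26.154951095581055)
side noise 0.0019692336
side 570 (array([  2,  89, 108,  54,  26,  25,  30,  24,  51,  73,  88]), array([0.045, 0.049, 0.053, 0.057, 0.061, 0.065, 0.069, 0.073, 0.077,
       0.081, 0.085, 0.089]))
top face [ 0.53460921 -0.037772    0.07953097]
flange circ ((537.219970703125, -43.5886116027832), 27.632722854614258)
115 [ 0.5379 -0.0454] 14.889181778558575 10.085819557514995
115 [ 0.5379 -0.0454] 14.889182260105736 10.085819557514867
115 [ 0.5379 -0.0454] 14.889182652134851 10.085819557514975
115 [ 0.5379 -0.0454] 14.889182575655003 10.08581955751495
115 [ 0.5379 -0.0454] 14.889182639852802 10.085819557514975
115 [ 0.5379 -0.0454] 14.889182371498052 10.085819557514892
```

View pics/crop2.png

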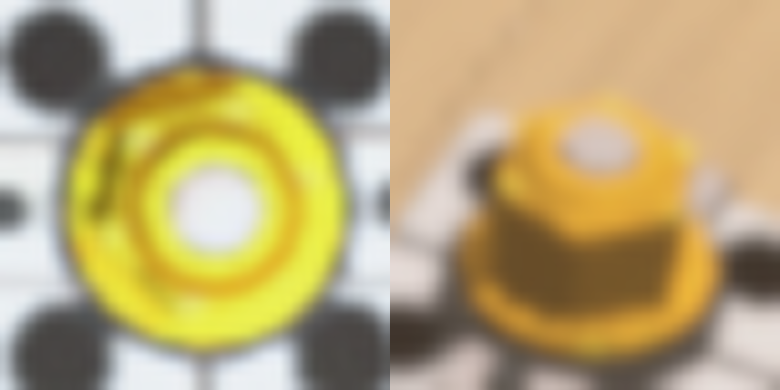

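```bash
python3 - <<'E'
from h import *
from scipy.optimize import least_squares
u,v=w2px("side",[.538,-.0455,.07])[0].astype(int);f=38/390
tr=lambda p:((p-np.array([u-19,v-19])+.5)/f-.5)+[390,0]
def cor(c,a,z):
    b=a+np.radians(30)+np.arange(6)*np.pi/3;R=.018/np.cos(np.pi/6)
    return np.c_[c[0]+R*np.cos(b),c[1]+R*np.sin(b),np.full(6,z)]
for a in(5,10,15,20,25):
    print(a,tr(w2px("side",cor((.538,-.0455),np.radians(a),.079))).round().astype(int).tolist(),tr(w2px("side",cor((.538,-.0455),np.radians(a),.055))).round().astype(int)[:3].tolist())
E
```

```text
5 [[494, 177], [562, 236], [666, 229], [701, 164], [633, 107], [531, 113]] [[486, 265], [553, 324], [656, 317]]
10 [[496, 183], [571, 238], [673, 225], [699, 158], [624, 104], [524, 117]] [[488, 271], [562, 326], [663, 313]]
15 [[499, 189], [580, 240], [679, 221], [696, 152], [616, 103], [518, 121]] [[491, 277], [571, 328], [669, 309]]
20 [[502, 195], [589, 241], [685, 216], [692, 146], [607, 101], [512, 125]] [[494, 283], [580, 330], [674, 304]]
25 [[506, 201], [598, 242], [690, 211], [688, 140], [598, 100], [507, 130]] [[498, 289], [589, 330], [679, 299]]
```

```bash
cat >> h.py <<'E'
def yaw(s):
    w,x,y,z=s["tool_rot"];return np.arctan2(2*(x*y+w*z),1-2*(y*y+z*z))
def plan(p,yw):
    s=manip.state();th=yaw(s);d=np.array(p)-s["tool_pos"];c,q=np.cos(th),np.sin(th)
    t=(yw-th+np.pi)%(2*np.pi)-np.pi
    print("t",round(s["time"],2),"pos",s["tool_pos"].round(4),"yaw",round(np.degrees(th),1),"| shift tool",np.round([d[0]*c+d[1]*q,d[0]*q-d[1]*c,-d[2]],4),"turn z",round(-t,4))
E
python3 - <<'E'
from h import *
im=cv2.imread("pics/topm.png");d=np.load("pics/topm.npy");P=cloud("top",d)
for u,v in((258.5,243.5),(259.8,244.3)):print("ring",px2plane("top",[u],[v],.052))
r=P[300:330,215:285].reshape(-1,3);print("heights rest",np.histogram(r[:,2],np.arange(-.005,.065,.005)))
K,k,R,t=cam("top")
kn=P[305:323,605:625].reshape(-1,3);print("knob",kn[kn[:,2].argmax()])
x=np.array([np.cos(-.2905),np.sin(-.2905)]);ring=np.array([.531,.1474])+.09*x;g=ring-.115*x;print(ring,g)
# white ring mask circle
hsv=cv2.cvtColor(im,cv2.COLOR_BGR2HSV);z=P[...,2];m=(z>.045)&(z<.06)&(np.hypot(P[...,0]-ring[0],P[...,1]-ring[1])<.034);print("ring cloud",P[m].mean(0),cv2.minEnclosingCircle((P[m][:,:2]*1000).astype(np.float32)))
plan([*g,.30],np.radians(163.4))
E
```

```text
ring [[0.61877357 0.12308827 0.052     ]]
ring [[0.61719491 0.12055594 0.052     ]]
heights rest (array([643, 590, 255, 160,   5,   5,   7,  11,  16,  19,  42, 333,  14,
         0]), array([-0.005,  0.   ,  0.005,  0.01 ,  0.015,  0.02 ,  0.025,  0.03 ,
        0.035,  0.04 ,  0.045,  0.05 ,  0.055,  0.06 ,  0.065]))
knob [ 0.48953855 -0.42222612  0.31054238]
[0.61722907 0.12162118] [0.50704748 0.15456078]
ring cloud [0.613896   0.12477046 0.05180367] ((614.7153930664062, 123.64497375488281), 30.939008712768555)
t 2.1 pos [ 0.2484 -0.5735  0.2563] yaw 23.4 | shift tool [ 0.5267 -0.5652 -0.0437] turn z -2.4431
```

```bash
python3 -m inch '[[[0.0329,-0.0353,-0.006],[0,0,0],1],[[0.0329,-0.0353,-0.006],[0,0,0],1],[[0.0329,-0.0353,-0.006],[0,0,0],1],[[0.0329,-0.0353,-0.006],[0,0,0],1],[[0.0329,-0.0353,-0.006],[0,0,0],1],[[0.0329,-0.0353,-0.006],[0,0,0],1],[[0.0329,-0.0353,-0.006],[0,0,0],1],[[0.0329,-0.0353,0],[0,0,0],1]]'
python3 -m inch '[[[0.0329,-0.0353,0],[0,0,0],1],[[0.0329,-0.0353,0],[0,0,0],1],[[0.0329,-0.0353,0],[0,0,0],1],[[0.0329,-0.0353,0],[0,0,0],1],[[0.0329,-0.0353,0],[0,0,0],1],[[0.0329,-0.0353,0],[0,0,0],1],[[0.0329,-0.0353,0],[0,0,0],1],[[0.0329,-0.0353,0],[0,0,0],1]]'
python3 -m inch '[[[0,0,0],[0,0,-0.144],1],[[0,0,0],[0,0,-0.144],1],[[0,0,0],[0,0,-0.144],1],[[0,0,0],[0,0,-0.144],1],[[0,0,0],[0,0,-0.144],1],[[0,0,0],[0,0,-0.144],1],[[0,0,0],[0,0,-0.144],1],[[0,0,0],[0,0,-0.144],1]]'
python3 -m inch '[[[0,0,0],[0,0,-0.144],1],[[0,0,0],[0,0,-0.144],1],[[0,0,0],[0,0,-0.144],1],[[0,0,0],[0,0,-0.144],1],[[0,0,0],[0,0,-0.144],1],[[0,0,0],[0,0,-0.144],1],[[0,0,0],[0,0,-0.144],1],[[0,0,0],[0,0,-0.144],1]]'
python3 - <<'E'
from h import *
plan([.5070,.1546,.15],np.radians(163.4));print(manip.state()["joint_pos"].round(2))
E
```

```text
time: 2.9
tool_pos: [0.3782, -0.2082, 0.2997]
tool_rot: [0.001, 0.979, 0.203, 0.001]
contact_force: [0.8, -0.7, 0.8]
gripper_width: 1.001
grasp_force: 0.0
time: 3.7
tool_pos: [0.5072, 0.1562, 0.2986]
tool_rot: [0.0, 0.979, 0.203, 0.0]
contact_force: [0.9, -0.3, 0.1]
gripper_width: 0.995
grasp_force: 0.0
time: 4.5
tool_pos: [0.5069, 0.154, 0.2984]
tool_rot: [0.0, 0.709, 0.706, 0.0]
contact_force: [0.0, 0.2, -0.9]
gripper_width: 1.001
grasp_force: 0.0
time: 5.3
tool_pos: [0.5069, 0.154, 0.2984]
tool_rot: [0.0, 0.21, 0.978, 0.0]
contact_force: [0.0, 0.1, -0.4]
gripper_width: 1.005
grasp_force: 0.0
t 5.3 pos [0.5069 0.154  0.2984] yaw 155.8 | shift tool [0.0002 0.0006 0.1484] turn z -0.1331
[ 0.15 -0.2   1.78 -0.    1.56 -0.99]
```

```bash
python3 -m inch '[[[0,0,0.04],[0,0,-0.133],1],[[0,0,0.045],[0,0,0],1],[[0,0,0.045],[0,0,0],1],[[0,0,0.045],[0,0,0],1],[[0,0,0.03],[0,0,0],1],[[0,0,0.025],[0,0,0],1],[[0,0,0.017],[0,0,0],1],[[0,0,0],[0,0,0],1]]'
python3 -m inch '[[[0,0,0],[0,0,0],0],[[0,0,0],[0,0,0],0],[[0,0,0],[0,0,0],0],[[0,0,0],[0,0,0],0],[[0,0,0],[0,0,0],0],[[0,0,0],[0,0,0],0],[[0,0,0],[0,0,0],0],[[0,0,0],[0,0,0],0]]'
python3 - <<'E'
from h import *
plan([.5070,.1546,.13],np.radians(163.4));print(manip.state()["ft_torque"])
E
```

```text
time: 6.1
tool_pos: [0.5046, 0.1536, 0.0483]
tool_rot: [-0.003, 0.147, 0.989, -0.001]
contact_force: [-0.3, 0.1, -1.4]
gripper_width: 1.004
grasp_force: 0.0
time: 6.9
tool_pos: [0.508, 0.1544, 0.0527]
tool_rot: [0.001, 0.147, 0.989, 0.0]
contact_force: [-0.1, 1.2, 5.7]
gripper_width: 0.24
grasp_force: 60.3
t 6.9 pos [0.508  0.1544 0.0527] yaw 163.1 | shift tool [ 0.001  -0.0001 -0.0773] turn z -0.0059
[0.18561001 0.07100254 0.09567275]
```

```bash
python3 -m inch '[[[0,0,-0.01],[0,0,0],0],[[0,0,-0.015],[0,0,0],0],[[0,0,-0.015],[0,0,0],0],[[0,0,-0.02],[0,0,0],0],[[0,0,-0.02],[0,0,0],0],[[0,0,-0.01],[0,0,0],0],[[0,0,0],[0,0,0],0],[[0,0,0],[0,0,0],0]]'
python3 - <<'E'
from h import *
ring=np.array([.617,.122]);s=manip.state();print(s["ft_torque"].round(3),s["tool_pos"])
for n in("top","side"):
    im,d=shot(n,n+"1");P=cloud(n,d)
    for r in manip.look_for(n,"wrench_ring")[:2]:print(n,r["score"],np.round(r["point"],4))
    m=(P[...,2]>.09)&(np.hypot(P[...,0]-ring[0],P[...,1]-ring[1])<.06)&(im.min(2)>90)
    Q=P[m];print(m.sum(),Q.mean(0) if len(Q) else '',np.percentile(Q[:,2],[5,25,50,75,95]) if len(Q) else '')
a=cv2.imread("pics/top1.png")[190:350,180:380];b=cv2.imread("pics/side1.png")[200:360,250:450]
cv2.imwrite("pics/c3.png",np.hstack([cv2.resize(x,(400,320),interpolation=cv2.INTER_CUBIC) for x in(a,b)]))
E
```

```text
time: 7.7
tool_pos: [0.5066, 0.1539, 0.1411]
tool_rot: [-0.0, 0.147, 0.989, -0.0]
contact_force: [-0.3, -0.4, -3.6]
gripper_width: 0.247
grasp_force: 59.3
[ 0.027  0.062 -0.03 ] [0.50659777 0.15394013 0.14105087]
top 0.81 [0.5957 0.1349 0.1374]
503 [0.60716778 0.12282072 0.13724291] [0.12423913 0.13715507 0.13882629 0.1401314  0.14174375]
side 0.86 [0.5045 0.1511 0.1384]
458 [0.61379729 0.12443697 0.13535783] [0.11800899 0.13445358 0.13831698 0.13959833 0.14120329]
```

View pics/c3.png

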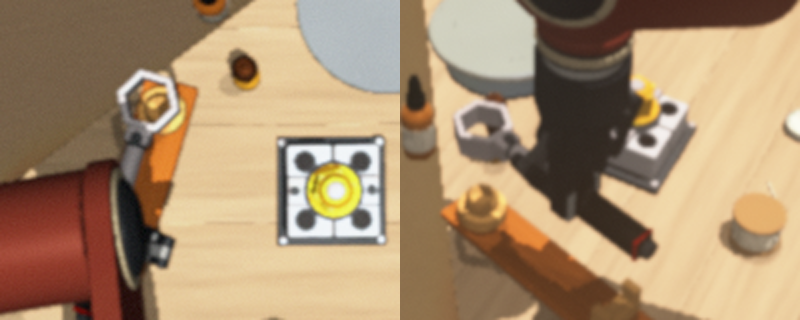

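The wrench is held level in the gripper: the ring shows at (150,100) in the left half and (485,130) in the right half, clear of its peg. Next I'll measure the ring centre relative to the TCP.

```bash
cat >> h.py <<'E'
from scipy.optimize import least_squares
def ringfit(c0,ang,ztop,names=("top","side"),N=5):
    """fit the ring's annular top (outer apothem ~.0247, inner .01875): mean of grey pixels at top height"""
    for n in names:
        D=[];I=[]
        for i in range(N):
            a,b=manip.grab_frame(n);I.append(a.astype(float));D.append(b)
        im=np.mean(I,0);d=np.median(D,0);P=cloud(n,d)
        m=(abs(P[...,2]-ztop)<.006)&(np.hypot(P[...,0]-c0[0],P[...,1]-c0[1])<.034)
        Q=P[m][:,:2]
        def f(p):
            e=Q-p[:2];a=p[2]+np.arange(6)*np.pi/3;h=(e@np.c_[np.cos(a),np.sin(a)].T).max(1)
            return np.maximum(h-.0247,0)+np.maximum(.0188-h,0)
        best=min((least_squares(f,[c0[0],c0[1],ang+o],loss="soft_l1",f_scale=.001) for o in(-.2,0,.2)),key=lambda s:s.cost)
        print(n,len(Q),"ring",best.x[:2].round(4),"ang",np.degrees(best.x[2]).round(1),"cost",best.cost*1e6,"z",np.median(P[m][:,2]).round(4))
E
python3 - <<'E'
from h import *
s=manip.state();y=yaw(s)+np.pi;c=s["tool_pos"][:2]+.115*np.array([np.cos(y),np.sin(y)]);print(c,np.degrees(y)-360,s["tool_pos"])
ringfit(c,y,.140)
plan([*s["tool_pos"][:2],.14],np.radians(194.5))
E
```

```text
[0.61608894 0.12034377] -16.95140972021869 [0.50608542 0.15387323 0.13988737]
top 378 ring [0.6145 0.1219] ang 343.3 cost 176.49416194556247 z 0.1389
side 351 ring [0.6156 0.1235] ang 352.4 cost 137.80148289587896 z 0.1407
t 8.4 pos [0.507  0.154  0.1413] yaw 163.1 | shift tool [ 0.0008 -0.0004  0.0013] turn z -0.5488
```

```bash
python3 -m inch '[[[0,0,0],[0,0,-0.11],0],[[0,0,0],[0,0,-0.11],0],[[0,0,0],[0,0,-0.11],0],[[0,0,0],[0,0,-0.11],0],[[0,0,0],[0,0,-0.1],0],[[0,0,0],[0,0,0],0],[[0,0,0],[0,0,0],0]]'
python3 - <<'E'
from h import *
plan([.4271,-.0742,.14],np.radians(194.1))
E
```

```text
time: 9.1
tool_pos: [0.507, 0.154, 0.1413]
tool_rot: [0.0, -0.121, 0.993, -0.0]
contact_force: [0.3, 0.1, -1.2]
gripper_width: 0.245
grasp_force: 59.3
t 9.1 pos [0.507  0.154  0.1413] yaw -166.1 | shift tool [ 0.1323 -0.2024  0.0013] turn z -0.0039
```

```bash
python3 -m inch '[[[0.0189,-0.0289,0],[0,0,0],0],[[0.0189,-0.0289,0],[0,0,0],0],[[0.0189,-0.0289,0],[0,0,0],0],[[0.0189,-0.0289,0],[0,0,0],0],[[0.0189,-0.0289,0],[0,0,0],0],[[0.0189,-0.0289,0],[0,0,0],0],[[0.0189,-0.029,0],[0,0,0],0],[[0,0,0],[0,0,0],0]]'
python3 - <<'E'
from h import *
s=manip.state();y=yaw(s)+np.pi;c=s["tool_pos"][:2]+.115*np.array([np.cos(y),np.sin(y)]);print(c,np.degrees(y))
ringfit(c,y,.140)
plan([.4271,-.0742,.14],np.radians(194.1))
for n in("top","side"):shot(n,n+"2")
a=cv2.imread("pics/top2.png")[220:350,270:430];b=cv2.imread("pics/side2.png")[170:330,290:490]
cv2.imwrite("pics/c4.png",np.hstack([cv2.resize(x,(400,320),interpolation=cv2.INTER_CUBIC) for x in(a,b)]))
E
```

```text
time: 9.9
tool_pos: [0.4267, -0.0772, 0.1415]
tool_rot: [0.0, -0.119, 0.993, -0.001]
contact_force: [0.5, 1.0, -2.3]
gripper_width: 0.246
grasp_force: 59.6
[ 0.5384381  -0.05010779] 13.622538962277966
top 383 ring [ 0.5366 -0.0466] ang 3.3 cost 195.7573092105523 z 0.1401
side 313 ring [ 0.5365 -0.0435] ang 20.1 cost 136.04642220953008 z 0.1407
t 10.4 pos [ 0.4277 -0.0738  0.1412] yaw -165.9 | shift tool [ 0.0006 -0.0003  0.0012] turn z -0.0008
```

View pics/c4.png

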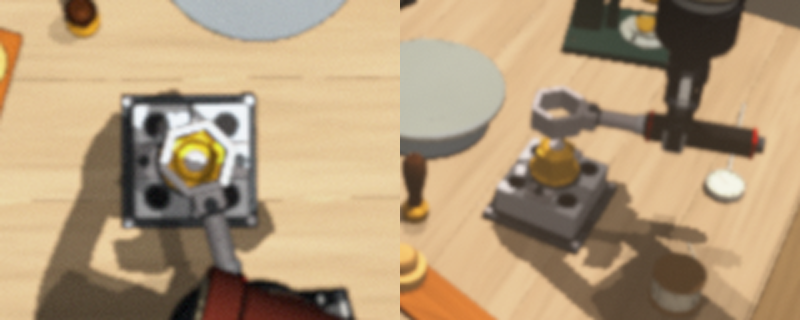

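The ring at (195,157) on the left sits concentrically above the nut and is clear of it on the right. I'll lower it with force checks.

```bash
python3 -m inch '[[[-0.0005,0,0.01],[0,0,0],0],[[0,0,0.012],[0,0,0],0],[[0,0,0.008],[0,0,0],0],[[0,0,0.003],[0,0,0],0],[[0,0,0],[0,0,0],0],[[0,0,0],[0,0,0],0]]'
python3 -m inch '[[[0,0,0.003],[0,0,0],0],[[0,0,0.003],[0,0,0],0],[[0,0,0],[0,0,0],0]]'
python3 - <<'E'
from h import *
plan([.4271,-.0742,.0817],np.radians(194.1));s=manip.state();print(s["contact_force"].round(1),s["ft_torque"].round(2))
E
```

```text
time: 11.1
tool_pos: [0.4281, -0.0743, 0.1084]
tool_rot: [0.0, -0.122, 0.993, -0.0]
contact_force: [0.3, -0.7, -2.0]
gripper_width: 0.247
grasp_force: 59.7
time: 11.4
tool_pos: [0.4286, -0.0743, 0.1034]
tool_rot: [0.001, -0.122, 0.993, -0.0]
contact_force: [-5.5, 0.9, 5.1]
gripper_width: 0.246
grasp_force: 60.6
t 11.4 pos [ 0.4286 -0.0743  0.1034] yaw -166.0 | shift tool [0.0015 0.0005 0.0217] turn z -0.0016
[-5.5  0.9  5.1] [0.28 0.14 0.24]
```

```bash
python3 -m inch '[[[0.0015,0,0],[0,0,0],0],[[0,0,0],[0,0,0],0]]'
python3 -m inch '[[[0,0,0.003],[0,0,0],0],[[0,0,0],[0,0,0],0]]'
python3 - <<'E'
from h import *
plan([.4271,-.0742,.0817],np.radians(194.1));s=manip.state();print(s["contact_force"].round(1),s["ft_torque"].round(2))
E
```

```text
time: 11.6
tool_pos: [0.4277, -0.0747, 0.1034]
tool_rot: [0.002, -0.122, 0.993, -0.0]
contact_force: [-0.0, 1.3, 1.9]
gripper_width: 0.247
grasp_force: 60.1
time: 11.8
tool_pos: [0.4272, -0.0747, 0.1]
tool_rot: [0.001, -0.122, 0.993, -0.0]
contact_force: [-2.6, 1.5, 5.0]
gripper_width: 0.25
grasp_force: 60.8
t 11.8 pos [ 0.4272 -0.0747  0.1   ] yaw -166.0 | shift tool [-0.      0.0006  0.0183] turn z -0.0019
[-2.6  1.5  5. ] [ 0.35 -0.27  0.14]
```

```bash
python3 -m inch '[[[0.0006,0.0004,0.002],[0,0,0],0],[[0,0,0.003],[0,0,0],0],[[0,0,0],[0,0,0],0]]'
python3 - <<'E'
from h import *
plan([.4271,-.0742,.0817],np.radians(194.1));s=manip.state();print(s["contact_force"].round(1),s["ft_torque"].round(2))
E
```

```text
time: 12.1
tool_pos: [0.4264, -0.0746, 0.0947]
tool_rot: [0.001, -0.122, 0.993, -0.0]
contact_force: [-1.1, 0.2, 4.8]
gripper_width: 0.245
grasp_force: 60.8
t 12.1 pos [ 0.4264 -0.0746  0.0947] yaw -166.0 | shift tool [-0.0008  0.0002  0.013 ] turn z -0.0021
[-1.1  0.2  4.8] [ 0.18 -0.33  0.09]
```

```bash
python3 -m inch '[[[0.0002,0,0.003],[0,0,0],0],[[0,0,0.003],[0,0,0],0],[[0,0,0],[0,0,0],0]]'
python3 -m inch '[[[0,0,0.003],[0,0,0],0],[[0,0,0.002],[0,0,0],0],[[0,0,0],[0,0,0],0]]'
python3 - <<'E'
from h import *
plan([.4271,-.0742,.0817],np.radians(194.1));s=manip.state();print(s["contact_force"].round(1),s["ft_torque"].round(2))
E
```

```text
time: 12.4
tool_pos: [0.4259, -0.0747, 0.0886]
tool_rot: [0.0, -0.122, 0.993, -0.0]
contact_force: [-2.0, -0.6, 4.9]
gripper_width: 0.245
grasp_force: 61.3
time: 12.7
tool_pos: [0.4258, -0.0746, 0.0835]
tool_rot: [0.0, -0.122, 0.993, -0.0]
contact_force: [-2.6, -1.3, 4.3]
gripper_width: 0.243
grasp_force: 61.7
t 12.7 pos [ 0.4258 -0.0746  0.0835] yaw -166.0 | shift tool [-0.0014  0.0001  0.0018] turn z -0.0021
[-2.6 -1.3  4.3] [ 0.   -0.26 -0.02]
```

```bash
python3 -m inch '[[[0.0003,0,0.001],[0,0,0],0],[[0,0,0.001],[0,0,0],0],[[0,0,0],[0,0,0],0]]'
python3 - <<'E'
from h import *
s=manip.state();print(s["contact_force"].round(1),s["ft_torque"].round(2));y=yaw(s)+np.pi
c=s["tool_pos"][:2]+.1145*np.array([np.cos(y),np.sin(y)]);print(c)
ringfit(c,y,.081,N=3)
plan([.4271,-.0742,.0817],np.radians(194.1))
E
```

```text
time: 13.0
tool_pos: [0.4257, -0.0746, 0.0816]
tool_rot: [0.0, -0.122, 0.993, -0.0]
contact_force: [-1.4, -1.4, 4.1]
gripper_width: 0.248
grasp_force: 61.8
[-1.4 -1.4  4.1] [ 0.02 -0.43 -0.04]
[ 0.53681595 -0.04691231]
top 256 ring [ 0.5509 -0.0359] ang 8.1 cost 889.4334211182238 z 0.0839
side 72 ring [ 0.5325 -0.0454] ang 25.5 cost 60.830371413752154 z 0.084
t 13.3 pos [ 0.4257 -0.0746  0.0815] yaw -166.0 | shift tool [-0.0015  0.     -0.0002] turn z -0.002
```

```bash
python3 -m inch '[[[0,0,0.001],[0,0,0],0],[[0,0,0],[0,0,0],0]]'; python3 -m inch '[[[0,0,0.001],[0,0,0],0],[[0,0,0],[0,0,0],0]]'
python3 - <<'E'
from h import *
s=manip.state();print(s["contact_force"].round(1),s["ft_torque"].round(2))
E
```

```text
time: 13.5
tool_pos: [0.4257, -0.0746, 0.0806]
tool_rot: [0.0, -0.122, 0.993, -0.0]
contact_force: [-1.2, -0.4, 5.8]
gripper_width: 0.246
grasp_force: 62.0
time: 13.7
tool_pos: [0.4257, -0.0745, 0.0794]
tool_rot: [0.0, -0.122, 0.993, -0.0]
contact_force: [-0.3, -0.1, 3.6]
gripper_width: 0.244
grasp_force: 61.9
[-0.3 -0.1  3.6] [ 0.06 -0.52 -0.03]
```

```bash
python3 - <<'E'
from h import *
I=[]
for n in("top","side"):
    im=np.mean([manip.grab_frame(n)[0].astype(float) for i in range(4)],0).astype(np.uint8)[:,:,::-1]
    u,v=w2px(n,[.50,-.05,.07])[0].astype(int);I.append(cv2.resize(im[v-40:v+40,u-50:u+50],(400,320),interpolation=cv2.INTER_CUBIC))
    d=manip.grab_frame(n)[1];P=cloud(n,d)
    # handle top height profile along wrench axis
    a=np.radians(14.3);e=P[...,:2]-[.538,-.0456];l=-(e@[np.cos(a),np.sin(a)]);w=e@[-np.sin(a),np.cos(a)]
    for lo,hi in((-.028,-.02),(.02,.028),(.04,.05),(.05,.06),(.06,.07),(.07,.08),(.15,.17),(.17,.19),(.19,.22)):
        m=(l>lo)&(l<hi)&(abs(w)<.006)&(P[...,2]>.06)&(P[...,2]<.12);print(n,lo,m.sum(),np.median(P[m][:,2]).round(4) if m.any() else '',end='; ')
    print()
cv2.imwrite("pics/c5.png",np.hstack(I))
E
```

```text
top -0.028 15 0.1002; top 0.02 30 0.1013; top 0.04 34 0.0974; top 0.05 37 0.094; top 0.06 36 0.0908; top 0.07 32 0.0884; top 0.15 0 ; top 0.17 0 ; top 0.19 0 ; 
side -0.028 2 0.1021; side 0.02 11 0.1047; side 0.04 30 0.0973; side 0.05 27 0.094; side 0.06 28 0.0912; side 0.07 22 0.0892; side 0.15 36 0.0691; side 0.17 38 0.0641; side 0.19 2 0.0615;
```

View pics/c5.png

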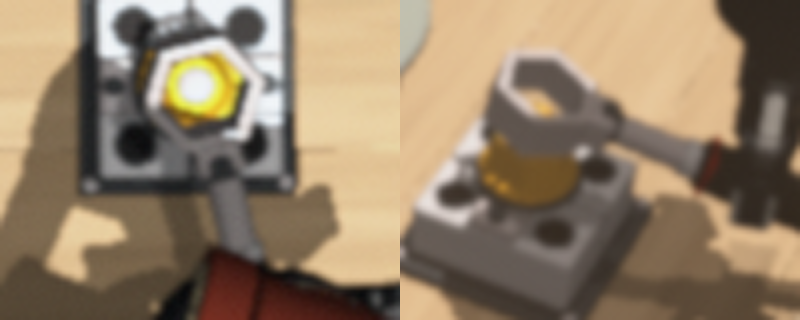

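The ring is stuck on the top of the nut, and the wrench has pitched up about 0.28 rad in the grip. The right half shows the ring at (530,100) still above the hexagon. I'll lift, level it by tilting the tool, and measure the ring and nut relative to each other.

```bash
python3 -m inch '[[[0,0,-0.015],[0,0,0],0],[[0,0,-0.02],[0,0,0],0],[[0,0,-0.015],[0,0,0],0],[[0,0,0],[0,0.1,0],0],[[0,0,0],[0,0.1,0],0],[[0,0,0],[0,0.07,0],0],[[0,0,0],[0,0,0],0],[[0,0,0],[0,0,0],0]]'
cat >> h.py <<'E'
def prof(ang=14.0,N=4,c=(.538,-.0456)):
    a=np.radians(ang)
    for n in("top","side"):
        D=np.array([manip.grab_frame(n)[1] for i in range(N)]);P=cloud(n,np.median(D,0))
        e=P[...,:2]-np.array(c);l=-(e@[np.cos(a),np.sin(a)]);w=e@[-np.sin(a),np.cos(a)]
        o=[]
        for lo,hi in((-.029,-.02),(.019,.026),(.04,.05),(.05,.06),(.06,.07),(.07,.08),(.15,.17),(.17,.19)):
            m=(l>lo)&(l<hi)&(abs(w)<.005)&(P[...,2]>.058)&(P[...,2]<.16);o.append((round((lo+hi)/2,3),int(m.sum()),float(np.median(P[m][:,2]).round(4)) if m.any() else 0))
        print(n,o)
E
python3 - <<'E'
from h import *
s=manip.state();print(s["tool_pos"],s["tool_rot"].round(3),s["contact_force"].round(1),s["ft_torque"].round(2))
prof()
c=s["tool_pos"][:2]+.1145*np.array([np.cos(.2443),np.sin(.2443)]);print(c)
ringfit(c,.2443,.129)
E
```

```text
time: 15.0
tool_pos: [0.4239, -0.074, 0.1275]
tool_rot: [-0.135, -0.121, 0.983, -0.016]
contact_force: [-0.6, -0.0, -2.8]
gripper_width: 0.245
grasp_force: 60.9
[ 0.4239127  -0.07397266  0.1275476 ] [-0.135 -0.121  0.983 -0.016] [-0.6 -0.  -2.8] [ 0.08 -0.14  0.05]
top [(-0.025, 4, 0.126), (0.022, 0, 0), (0.045, 0, 0), (0.055, 0, 0), (0.065, 0, 0), (0.075, 0, 0), (0.16, 67, 0.1305), (0.18, 68, 0.1307)]
side [(-0.025, 5, 0.1292), (0.022, 9, 0.1289), (0.045, 20, 0.1277), (0.055, 19, 0.1274), (0.065, 22, 0.127), (0.075, 21, 0.1278), (0.16, 33, 0.1327), (0.18, 35, 0.1329)]
[ 0.53501284 -0.04627772]
top 130 ring [ 0.5361 -0.047 ] ang 12.2 cost 0.0 z 0.1277
side 289 ring [ 0.534  -0.0462] ang 23.0 cost 123.15901866148475 z 0.1284
```

```bash
cat >> h.py <<'E'
from scipy.spatial.transform import Rotation as Rn
def sh(*D):
    s=manip.state();R=Rn.from_quat(np.roll(s["tool_rot"],-1)).as_matrix()
    a=np.arctan2(-R[1,0],-R[0,0]);c=s["tool_pos"][:2]+.1145*np.array([np.cos(a),np.sin(a)])
    print("t",round(s["time"],2),s["tool_pos"].round(4),"wrench ang",np.degrees(a).round(1),"kin ring",c.round(4),"F",s["contact_force"].round(1),"T",s["ft_torque"].round(2))
    for d in D:print(d,(R.T@np.array(d)).round(5))
E
python3 - <<'E'
from h import *
sh([.0032,.0008,0],[0,0,-.018],[0,0,-.01],[.001,0,0],[0,.001,0])
E
```

```text
t 15.9 [ 0.4254 -0.0745  0.1293] wrench ang 14.0 kin ring [ 0.5365 -0.0468] F [ 0.3  0.1 -2.6] T [ 0.08 -0.14 -0.02]
[0.0032, 0.0008, 0] [-0.00318  0.      -0.00088]
[0, 0, -0.018] [-0.0048  -0.       0.01735]
[0, 0, -0.01] [-0.00267 -0.       0.00964]
[0.001, 0, 0] [-0.00094 -0.00024 -0.00026]
[0, 0.001, 0] [-2.3e-04  9.7e-04 -6.0e-05]
```

```bash
python3 -m inch '[[[-0.0023,0.0006,-0.0006],[0,0,0],0],[[-0.0022,0,0.0082],[0,0,0],0],[[-0.0022,0,0.0082],[0,0,0],0],[[0,0,0],[0,0,0],0],[[0,0,0],[0,0,0],0],[[0,0,0],[0,0,0],0]]'
python3 - <<'E'
from h import *
sh()
I=[]
for n in("top","side"):
    im=np.mean([manip.grab_frame(n)[0].astype(float) for i in range(6)],0).astype(np.uint8)[:,:,::-1]
    u,v=w2px(n,[.53,-.048,.09])[0].astype(int);I.append(cv2.resize(im[v-24:v+24,u-30:u+30],(400,320),interpolation=cv2.INTER_CUBIC))
prof();ringfit((.538,-.046),.2443,.112)
cv2.imwrite("pics/c6.png",np.hstack(I))
sh()
E
```

```text
time: 16.5
tool_pos: [0.4275, -0.0734, 0.1123]
tool_rot: [-0.134, -0.121, 0.984, -0.016]
contact_force: [0.1, 0.2, -3.9]
gripper_width: 0.242
grasp_force: 61.0
t 16.5 [ 0.4275 -0.0734  0.1123] wrench ang 14.0 kin ring [ 0.5386 -0.0457] F [ 0.1  0.2 -3.9] T [ 0.04 -0.16 -0.03]
top [(-0.025, 17, 0.1103), (0.022, 0, 0), (0.045, 0, 0), (0.055, 0, 0), (0.065, 0, 0), (0.075, 0, 0), (0.16, 65, 0.1147), (0.18, 66, 0.1149)]
side [(-0.025, 10, 0.1114), (0.022, 14, 0.1117), (0.045, 19, 0.1104), (0.055, 18, 0.1105), (0.065, 18, 0.1103), (0.075, 20, 0.1111), (0.16, 39, 0.1157), (0.18, 34, 0.1161)]
top 129 ring [ 0.5384 -0.0463] ang 13.8 cost 0.0 z 0.1104
side 283 ring [ 0.5356 -0.045 ] ang 17.7 cost 109.28467237216469 z 0.1113
t 18.0 [ 0.4274 -0.0734  0.1123] wrench ang 14.0 kin ring [ 0.5385 -0.0457] F [ 0.2 -0.5 -2.1] T [ 0.03 -0.16  0.01]
```

View pics/c6.png

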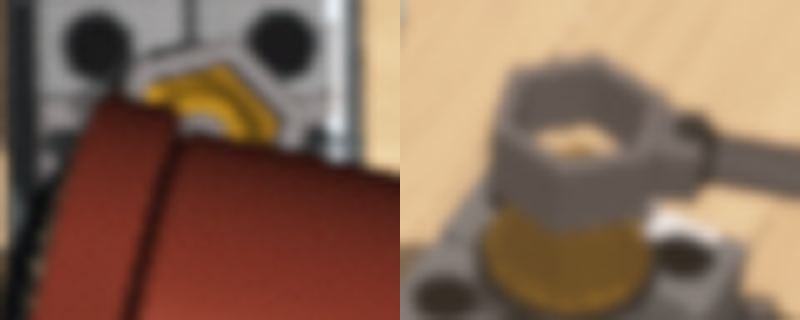

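Here the ring and nut look concentric, with parallel hexagons. In the right half, the ring's front corner is at (555,185) and the nut's at (565,240). Lowering in small steps.

```bash
python3 -m inch '[[[-0.0011,0,0.0039],[0,0,0],0],[[0,0,0],[0,0,0],0],[[0,0,0],[0,0,0],0]]';python3 - <<'E'
from h import *
sh()
E
python3 -m inch '[[[-0.0008,0,0.0029],[0,0,0],0],[[0,0,0],[0,0,0],0],[[0,0,0],[0,0,0],0]]';python3 - <<'E'
from h import *
sh()
E
```

```text
time: 18.3
tool_pos: [0.4272, -0.0733, 0.108]
tool_rot: [-0.134, -0.121, 0.983, -0.016]
contact_force: [0.3, 0.2, -2.3]
gripper_width: 0.246
grasp_force: 61.0
t 18.3 [ 0.4272 -0.0733  0.108 ] wrench ang 14.0 kin ring [ 0.5383 -0.0456] F [ 0.3  0.2 -2.3] T [ 0.05 -0.19  0.06]
time: 18.6
tool_pos: [0.4273, -0.0733, 0.1051]
tool_rot: [-0.134, -0.121, 0.984, -0.016]
contact_force: [-0.3, -0.2, -2.0]
gripper_width: 0.245
grasp_force: 60.9
t 18.6 [ 0.4273 -0.0733  0.1051] wrench ang 14.0 kin ring [ 0.5384 -0.0456] F [-0.3 -0.2 -2. ] T [ 0.02 -0.08  0.08]
```

```bash
for i in 1; do python3 -m inch '[[[-0.0005,0,0.0019],[0,0,0],0],[[0,0,0],[0,0,0],0],[[0,0,0],[0,0,0],0]]'; python3 -c "from h import *;sh()"; python3 -m inch '[[[-0.0005,0,0.0019],[0,0,0],0],[[0,0,0],[0,0,0],0],[[0,0,0],[0,0,0],0]]'; python3 -c "from h import *;sh()"; done
```

```text
time: 18.9
tool_pos: [0.4273, -0.0734, 0.1031]
tool_rot: [-0.134, -0.121, 0.984, -0.016]
contact_force: [-0.5, 0.8, -3.0]
gripper_width: 0.247
grasp_force: 60.9
t 18.9 [ 0.4273 -0.0734  0.1031] wrench ang 14.0 kin ring [ 0.5384 -0.0457] F [-0.5  0.8 -3. ] T [ 0.   -0.11  0.01]
time: 19.2
tool_pos: [0.4273, -0.0734, 0.1012]
tool_rot: [-0.134, -0.121, 0.984, -0.016]
contact_force: [-0.4, 0.3, -2.7]
gripper_width: 0.247
grasp_force: 60.9
t 19.2 [ 0.4273 -0.0734  0.1012] wrench ang 14.0 kin ring [ 0.5384 -0.0457] F [-0.4  0.3 -2.7] T [ 0.04 -0.1   0.01]
```

```bash
python3 -m inch '[[[-0.0008,0,0.0029],[0,0,0],0],[[0,0,0],[0,0,0],0],[[0,0,0],[0,0,0],0]]'; python3 -c "from h import *;sh()"; python3 -m inch '[[[-0.0008,0,0.0029],[0,0,0],0],[[0,0,0],[0,0,0],0],[[0,0,0],[0,0,0],0]]'; python3 -c "from h import *;sh()"
```

```text
time: 19.5
tool_pos: [0.4273, -0.0734, 0.0981]
tool_rot: [-0.134, -0.121, 0.984, -0.016]
contact_force: [0.6, 0.0, -3.2]
gripper_width: 0.249
grasp_force: 60.9
t 19.5 [ 0.4273 -0.0734  0.0981] wrench ang 14.0 kin ring [ 0.5384 -0.0457] F [ 0.6  0.  -3.2] T [ 0.06 -0.07  0.04]
time: 19.8
tool_pos: [0.4273, -0.0734, 0.0951]
tool_rot: [-0.134, -0.121, 0.984, -0.016]
contact_force: [-0.4, 0.5, -3.2]
gripper_width: 0.243
grasp_force: 60.9
t 19.8 [ 0.4273 -0.0734  0.0951] wrench ang 14.0 kin ring [ 0.5384 -0.0457] F [-0.4  0.5 -3.2] T [ 0.11 -0.11  0.04]
```

```bash
python3 -m inch '[[[-0.0013,0,0.0048],[0,0,0],0],[[0,0,0],[0,0,0],0],[[0,0,0],[0,0,0],0]]'; python3 -c "from h import *;sh()"; python3 -m inch '[[[-0.0013,0,0.0048],[0,0,0],0],[[0,0,0],[0,0,0],0],[[0,0,0],[0,0,0],0]]'; python3 -c "from h import *;sh()"; python3 -m inch '[[[-0.0005,0,0.0019],[0,0,0],0],[[0,0,0],[0,0,0],0]]'; python3 -c "from h import *;sh()"
```

```text
time: 20.1
tool_pos: [0.4272, -0.0734, 0.09]
tool_rot: [-0.134, -0.121, 0.984, -0.016]
contact_force: [0.0, 0.3, -3.7]
gripper_width: 0.246
grasp_force: 60.9
t 20.1 [ 0.4272 -0.0734  0.09  ] wrench ang 14.0 kin ring [ 0.5383 -0.0457] F [ 0.   0.3 -3.7] T [0.05 0.   0.04]
time: 20.4
tool_pos: [0.4272, -0.0734, 0.0851]
tool_rot: [-0.134, -0.121, 0.984, -0.016]
contact_force: [-0.5, -0.0, -3.5]
gripper_width: 0.238
grasp_force: 60.9
t 20.4 [ 0.4272 -0.0734  0.0851] wrench ang 14.0 kin ring [ 0.5383 -0.0457] F [-0.5 -0.  -3.5] T [ 0.09 -0.06  0.03]
time: 20.6
tool_pos: [0.4273, -0.0733, 0.0832]
tool_rot: [-0.133, -0.121, 0.984, -0.016]
contact_force: [0.3, -0.6, -2.5]
gripper_width: 0.247
grasp_force: 61.0
t 20.6 [ 0.4273 -0.0733  0.0832] wrench ang 14.0 kin ring [ 0.5384 -0.0456] F [ 0.3 -0.6 -2.5] T [ 0.1  -0.08  0.08]
```

```bash
python3 -m inch '[[[-0.0003,0,0.001],[0,0,0],0],[[0,0,0],[0,0,0],0]]'; python3 -m inch '[[[-0.0003,0,0.001],[0,0,0],0],[[0,0,0],[0,0,0],0]]'; python3 -c "
from h import *
sh();prof();ringfit((.538,-.046),.2443,.081);sh()"
```

```text
time: 20.8
tool_pos: [0.4274, -0.0734, 0.0826]
tool_rot: [-0.134, -0.121, 0.984, -0.016]
contact_force: [-3.0, 0.8, -0.1]
gripper_width: 0.249
grasp_force: 61.2
time: 21.0
tool_pos: [0.4275, -0.0734, 0.0818]
tool_rot: [-0.134, -0.121, 0.984, -0.016]
contact_force: [-3.1, 1.6, 3.0]
gripper_width: 0.246
grasp_force: 61.7
t 21.0 [ 0.4275 -0.0734  0.0818] wrench ang 14.0 kin ring [ 0.5386 -0.0458] F [-3.1  1.6  3. ] T [0.3  0.11 0.09]
top [(-0.025, 12, 0.0814), (0.022, 0, 0), (0.045, 0, 0), (0.055, 0, 0), (0.065, 0, 0), (0.075, 0, 0), (0.16, 59, 0.0837), (0.18, 61, 0.0836)]
side [(-0.025, 8, 0.0825), (0.022, 10, 0.0822), (0.045, 19, 0.0806), (0.055, 17, 0.08), (0.065, 19, 0.0805), (0.075, 17, 0.0812), (0.16, 33, 0.0845), (0.18, 37, 0.0845)]
top 234 ring [ 0.5327 -0.0442] ang 11.5 cost 397.8541776548913 z 0.0815
side 410 ring [ 0.5368 -0.0472] ang 20.5 cost 777.634837741341 z 0.0823
t 21.9 [ 0.4274 -0.0734  0.0815] wrench ang 14.0 kin ring [ 0.5385 -0.0458] F [-4.6 -0.5  5.1] T [0.29 0.17 0.09]
```

The ring is fully down: its top is at 0.0815 m against the 0.081 m expected, with the downward force rising. Next, turn clockwise about the nut axis, starting with 0.24 rad, which is below the earliest point it can go tight.

```bash
python3 -m inch '[[[-0.00009,0.00458,-0.00002],[-0.01068,0,0.03856],0],[[-0.00009,0.00458,-0.00002],[-0.01068,0,0.03856],0],[[-0.00009,0.00458,-0.00002],[-0.01068,0,0.03856],0],[[0,0,0],[0,0,0],0]]'; python3 -c "from h import *;sh()"; python3 -m inch '[[[-0.00009,0.00458,-0.00002],[-0.01068,0,0.03856],0],[[-0.00009,0.00458,-0.00002],[-0.01068,0,0.03856],0],[[-0.00009,0.00458,-0.00002],[-0.01068,0,0.03856],0],[[0,0,0],[0,0,0],0]]'; python3 -c "from h import *;sh()"
```

```text
time: 22.3
tool_pos: [0.4249, -0.0598, 0.0815]
tool_rot: [-0.134, -0.061, 0.989, -0.009]
contact_force: [-5.5, 0.3, 4.1]
gripper_width: 0.245
grasp_force: 61.9
t 22.3 [ 0.4249 -0.0598  0.0815] wrench ang 7.1 kin ring [ 0.5386 -0.0457] F [-5.5  0.3  4.1] T [0.14 0.16 0.05]
time: 22.7
tool_pos: [0.4241, -0.0462, 0.0815]
tool_rot: [-0.134, -0.002, 0.991, -0.0]
contact_force: [-4.3, 0.8, 5.2]
gripper_width: 0.242
grasp_force: 61.9
t 22.7 [ 0.4241 -0.0462  0.0815] wrench ang 0.2 kin ring [ 0.5386 -0.0458] F [-4.3  0.8  5.2] T [ 0.1   0.13 -0.02]
```

```bash
python3 -m inch '[[[0.0003,0.00229,-0.0003],[-0.00534,0,0.01928],0],[[-0.00002,0.00229,-0.00001],[-0.00534,0,0.01928],0],[[0,0,0],[0,0,0],0]]'; python3 -c "from h import *;sh()"; python3 -m inch '[[[-0.00002,0.00229,-0.00001],[-0.00534,0,0.01928],0],[[-0.00002,0.00229,-0.00001],[-0.00534,0,0.01928],0],[[0,0,0],[0,0,0],0]]'; python3 -c "from h import *;sh()"
```

```text
time: 23.0
tool_pos: [0.4242, -0.0415, 0.0817]
tool_rot: [-0.134, 0.018, 0.991, 0.002]
contact_force: [-2.4, 1.1, 2.5]
gripper_width: 0.247
grasp_force: 61.7
t 23.0 [ 0.4242 -0.0415  0.0817] wrench ang -2.1 kin ring [ 0.5386 -0.0458] F [-2.4  1.1  2.5] T [ 0.06 -0.24 -0.02]
time: 23.3
tool_pos: [0.4244, -0.0369, 0.0817]
tool_rot: [-0.134, 0.038, 0.99, 0.005]
contact_force: [-1.3, -0.3, 2.9]
gripper_width: 0.245
grasp_force: 61.7
t 23.3 [ 0.4244 -0.0369  0.0817] wrench ang -4.4 kin ring [ 0.5386 -0.0457] F [-1.3 -0.3  2.9] T [-0.09 -0.33 -0.12]
```

```bash
python3 -m inch '[[[-0.00002,0.00229,-0.00001],[-0.00534,0,0.01928],0],[[-0.00002,0.00229,-0.00001],[-0.00534,0,0.01928],0],[[0,0,0],[0,0,0],0]]'; python3 -c "from h import *;sh()"
```

```text
time: 23.6
tool_pos: [0.4248, -0.0324, 0.0818]
tool_rot: [-0.134, 0.058, 0.989, 0.008]
contact_force: [0.1, -0.0, 3.1]
gripper_width: 0.25
grasp_force: 61.7
t 23.6 [ 0.4248 -0.0324  0.0818] wrench ang -6.7 kin ring [ 0.5385 -0.0457] F [ 0.1 -0.   3.1] T [-0.14 -0.46 -0.13]
```

```bash
python3 -m inch '[[[-0.00002,0.00229,-0.00001],[-0.00534,0,0.01928],0],[[-0.00002,0.00229,-0.00001],[-0.00534,0,0.01928],0],[[0,0,0],[0,0,0],0]]'; python3 -c "from h import *;sh()"; python3 -m inch '[[[-0.00002,0.00229,-0.00001],[-0.00534,0,0.01928],0],[[0,0,0],[0,0,0],0]]'; python3 -c "from h import *;sh()"
```

```text
time: 23.9
tool_pos: [0.4252, -0.0278, 0.0817]
tool_rot: [-0.134, 0.078, 0.988, 0.011]
contact_force: [-0.9, 0.6, 2.6]
gripper_width: 0.24
grasp_force: 61.8
t 23.9 [ 0.4252 -0.0278  0.0817] wrench ang -9.0 kin ring [ 0.5383 -0.0456] F [-0.9  0.6  2.6] T [-0.23 -0.43 -0.12]
time: 24.1
tool_pos: [0.4256, -0.0255, 0.0817]
tool_rot: [-0.134, 0.087, 0.987, 0.012]
contact_force: [-0.7, -0.2, 2.8]
gripper_width: 0.247
grasp_force: 61.8
t 24.1 [ 0.4256 -0.0255  0.0817] wrench ang -10.1 kin ring [ 0.5383 -0.0456] F [-0.7 -0.2  2.8] T [-0.23 -0.4  -0.15]
```

```bash
python3 -m inch '[[[-0.00002,0.00229,-0.00001],[-0.00534,0,0.01928],0],[[-0.00002,0.00229,-0.00001],[-0.00534,0,0.01928],0],[[0,0,0],[0,0,0],0]]'; python3 -c "from h import *;sh()"; python3 -m inch '[[[-0.00002,0.00229,-0.00001],[-0.00534,0,0.01928],0],[[0,0,0],[0,0,0],0]]'; python3 -c "from h import *;sh()"
```

```text
time: 24.4
tool_pos: [0.4264, -0.021, 0.0817]
tool_rot: [-0.134, 0.107, 0.985, 0.015]
contact_force: [-0.6, -0.8, 3.0]
gripper_width: 0.244
grasp_force: 61.8
t 24.4 [ 0.4264 -0.021   0.0817] wrench ang -12.4 kin ring [ 0.5383 -0.0456] F [-0.6 -0.8  3. ] T [-0.22 -0.49 -0.11]
time: 24.6
tool_pos: [0.4269, -0.0188, 0.0817]
tool_rot: [-0.134, 0.117, 0.984, 0.016]
contact_force: [-1.9, -0.5, 4.2]
gripper_width: 0.247
grasp_force: 61.8
t 24.6 [ 0.4269 -0.0188  0.0817] wrench ang -13.6 kin ring [ 0.5382 -0.0456] F [-1.9 -0.5  4.2] T [-0.21 -0.37 -0.13]
```

```bash
python3 -m inch '[[[-0.00002,0.00229,-0.00001],[-0.00534,0,0.01928],0],[[-0.00002,0.00229,-0.00001],[-0.00534,0,0.01928],0],[[0,0,0],[0,0,0],0]]'; python3 -c "from h import *;sh()"; python3 -m inch '[[[-0.00002,0.00229,-0.00001],[-0.00534,0,0.01928],0],[[0,0,0],[0,0,0],0]]'; python3 -c "from h import *;sh()"
```

```text
time: 24.9
tool_pos: [0.4279, -0.0145, 0.0817]
tool_rot: [-0.134, 0.136, 0.981, 0.018]
contact_force: [-2.5, -1.8, 4.6]
gripper_width: 0.248
grasp_force: 61.9
t 24.9 [ 0.4279 -0.0145  0.0817] wrench ang -15.8 kin ring [ 0.538  -0.0457] F [-2.5 -1.8  4.6] T [-0.45 -0.25  0.17]
time: 25.1
tool_pos: [0.4284, -0.0127, 0.0816]
tool_rot: [-0.133, 0.146, 0.98, 0.019]
contact_force: [-3.3, -3.5, 4.8]
gripper_width: 0.246
grasp_force: 61.9
t 25.1 [ 0.4284 -0.0127  0.0816] wrench ang -17.0 kin ring [ 0.5379 -0.0461] F [-3.3 -3.5  4.8] T [-0.8  -0.12  0.55]
```

The force is rising, so the nut is going tight at about -16°. From here I'll go in small steps about the pin.

```bash
python3 -m inch '[[[0,0.0015,0],[-0.0049,0,0.0178],0],[[0,0,0],[0,0,0],0]]'; python3 -c "from h import *;sh()"; python3 -m inch '[[[0,0.0015,0],[-0.0049,0,0.0178],0],[[0,0,0],[0,0,0],0]]'; python3 -c "from h import *;sh()"
```

```text
time: 25.3
tool_pos: [0.4288, -0.0113, 0.0817]
tool_rot: [-0.133, 0.155, 0.979, 0.02]
contact_force: [-3.5, -3.8, 4.3]
gripper_width: 0.248
grasp_force: 61.9
t 25.3 [ 0.4288 -0.0113  0.0817] wrench ang -18.0 kin ring [ 0.5377 -0.0468] F [-3.5 -3.8  4.3] T [-0.82 -0.05  0.53]
time: 25.5
tool_pos: [0.4293, -0.0099, 0.0817]
tool_rot: [-0.133, 0.164, 0.977, 0.022]
contact_force: [-2.8, -4.6, 3.7]
gripper_width: 0.249
grasp_force: 61.9
t 25.5 [ 0.4293 -0.0099  0.0817] wrench ang -19.1 kin ring [ 0.5375 -0.0473] F [-2.8 -4.6  3.7] T [-0.84 -0.09  0.48]
```

```bash
python3 -m inch '[[[0,0.0015,0],[-0.0049,0,0.0178],0],[[0,0.001,0],[-0.0033,0,0.0119],0],[[0,0,0],[0,0,0],0],[[0,0,0],[0,0,0],0]]'; python3 - <<'E'
from h import *
sh()
# side view: handle/shank line vs ring reference nut angle
D=np.array([manip.grab_frame("side")[1] for i in range(8)]);P=cloud("side",np.median(D,0))
c=np.array([.5383,-.0456]);a=np.radians(-17);e=P[...,:2]-c;l=-(e@[np.cos(a),np.sin(a)]);w=e@[-np.sin(a),np.cos(a)]
m=(P[...,2]>.065)&(P[...,2]<.1)&(abs(w)<.03)
for lo in(.040,.048,.056,.064,.072,.15,.16,.17,.18):
    q=m&(l>lo)&(l<lo+.008);print(lo,q.sum(),(w[q].min()*1e3).round(1),(np.median(w[q])*1e3).round(1),(w[q].max()*1e3).round(1)) if q.any() else 0
im=manip.grab_frame("side")[0][:,:,::-1];u,v=w2px("side",[.50,-.035,.08])[0].astype(int)
cv2.imwrite("pics/c7.png",cv2.resize(im[v-33:v+33,u-50:u+50],(800,528),interpolation=cv2.INTER_CUBIC))
E
```

```text
time: 25.9
tool_pos: [0.4301, -0.0076, 0.0817]
tool_rot: [-0.133, 0.179, 0.975, 0.024]
contact_force: [-3.0, -4.3, 4.5]
gripper_width: 0.248
grasp_force: 61.9
t 25.9 [ 0.4301 -0.0076  0.0817] wrench ang -20.8 kin ring [ 0.5372 -0.0483] F [-3.  -4.3  4.5] T [-0.85 -0.11  0.55]
0.04 2 8.3 8.6 9.0
0.15 58 -0.5 16.6 20.5
0.16 60 0.6 17.3 20.5
0.17 59 0.8 17.7 21.5
0.18 57 1.2 18.0 22.0
```

View pics/c7.png

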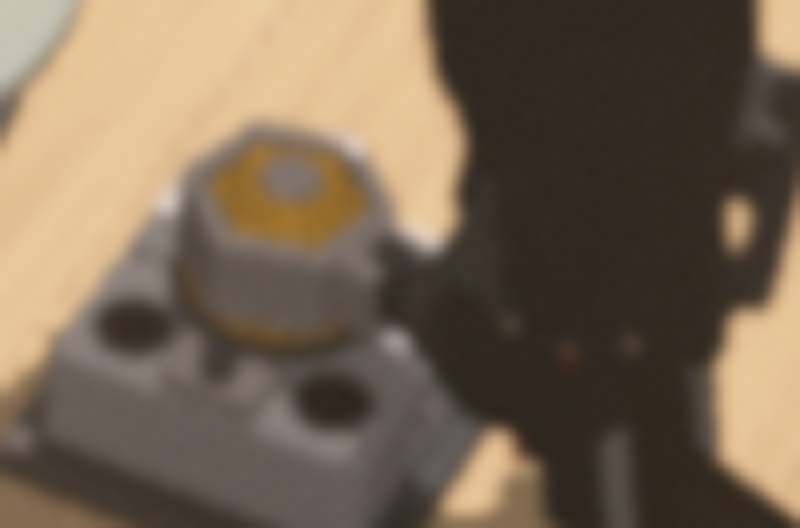

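Force and moment have stayed level over more than 5 mm of handle travel, so the handle has clicked and isn't at its stop. The picture shows the ring fully down on the nut at (290,230). Backing off gently, then releasing.

```bash
python3 -m inch '[[[0,-0.001,0],[0.0033,0,-0.0119],0],[[0,-0.0015,0],[0.0049,0,-0.0178],0],[[0,-0.0015,0],[0.0049,0,-0.0178],0],[[0,-0.0015,0],[0.0049,0,-0.0178],0],[[0,0,0],[0,0,0],0]]'; python3 -c "from h import *;sh()"; python3 -m inch '[[[0,-0.0015,0],[0.0049,0,-0.0178],0],[[0,0,0],[0,0,0],0]]'; python3 -c "from h import *;sh()"
```

```text
time: 26.85
tool_pos: [0.4284, -0.0127, 0.0817]
tool_rot: [-0.133, 0.146, 0.98, 0.019]
contact_force: [-2.4, -4.2, 3.6]
gripper_width: 0.246
grasp_force: 61.9
t 26.85 [ 0.4284 -0.0127  0.0817] wrench ang -16.9 kin ring [ 0.5379 -0.0461] F [-2.4 -4.2  3.6] T [-0.88 -0.16  0.54]
time: 27.05
tool_pos: [0.428, -0.014, 0.0816]
tool_rot: [-0.133, 0.137, 0.981, 0.018]
contact_force: [-2.5, -3.8, 3.8]
gripper_width: 0.241
grasp_force: 61.9
t 27.05 [ 0.428  -0.014   0.0816] wrench ang -15.9 kin ring [ 0.5381 -0.0454] F [-2.5 -3.8  3.8] T [-0.89 -0.09  0.17]
```

```bash
python3 -m inch '[[[0,-0.0015,0],[0.0049,0,-0.0178],0],[[0,-0.001,0],[0.003,0,-0.01],0],[[0,0,0],[0,0,0],0]]'; python3 -c "from h import *;sh()"
```

```text
time: 27.35
tool_pos: [0.4273, -0.0164, 0.0816]
tool_rot: [-0.134, 0.123, 0.983, 0.016]
contact_force: [-2.4, -4.9, 3.0]
gripper_width: 0.249
grasp_force: 62.0
t 27.35 [ 0.4273 -0.0164  0.0816] wrench ang -14.3 kin ring [ 0.5383 -0.0447] F [-2.4 -4.9  3. ] T [-0.89 -0.09 -0.42]
```

```bash
python3 -m inch '[[[0,-0.002,0],[0,0,0],0],[[0,0,0],[0,0,0],0]]'; python3 -c "from h import *;sh()";  python3 -m inch '[[[0,-0.002,0],[0.004,0,-0.015],0],[[0,0,0],[0,0,0],0]]'; python3 -c "from h import *;sh()"
```

```text
time: 27.55
tool_pos: [0.4271, -0.0175, 0.0817]
tool_rot: [-0.134, 0.123, 0.983, 0.018]
contact_force: [-1.8, 1.0, 3.8]
gripper_width: 0.247
grasp_force: 61.8
t 27.55 [ 0.4271 -0.0175  0.0817] wrench ang -14.2 kin ring [ 0.5381 -0.0456] F [-1.8  1.   3.8] T [-0.1  -0.23  0.01]
time: 27.75
tool_pos: [0.4266, -0.0196, 0.0817]
tool_rot: [-0.134, 0.115, 0.984, 0.016]
contact_force: [-1.6, 3.0, 4.1]
gripper_width: 0.241
grasp_force: 61.8
t 27.75 [ 0.4266 -0.0196  0.0817] wrench ang -13.3 kin ring [ 0.538  -0.0458] F [-1.6  3.   4.1] T [ 0.12 -0.37  0.15]
```

Unloaded: the straight position is at about 14.3°, so the handle gave about 10 mm at the grip, which is between 4 and 14.5 mm. Opening and retracting.

```bash
python3 -m inch '[[[0,0.0008,0],[0,0,0],0.3],[[0,0,0],[0,0,0],0.5],[[0,0,0],[0,0,0],0.8],[[0,0,0],[0,0,0],1],[[0,0,0],[0,0,0],1],[[0,0,0],[0,0,0],1],[[0,0,0],[0,0,0],1],[[0,0,0],[0,0,0],1]]'; python3 -c "from h import *;sh()"
python3 -m inch '[[[0,0,-0.01],[0,0,0],1],[[0,0,-0.02],[0,0,0],1],[[0,0,-0.04],[0,0,0],1],[[0,0,-0.045],[0,0,0],1],[[0,0,-0.045],[0,0,0],1],[[0,0,-0.02],[0,0,0],1],[[0,0,0],[0,0,0],1],[[0,0,0],[0,0,0],1]]'
python3 - <<'E'
from h import *
sh();shot("top","topE");shot("side","sideE");prof(-14.3)
for l in("scent_bottle","seal_stamp","wick_spool","thermometer"):
    for n in("top","side"):
        for r in manip.look_for(n,l)[:1]:print(n,l,round(r["score"],2),np.round(r["point"],3))
a=cv2.imread("pics/topE.png")[160:400,200:440];b=cv2.imread("pics/sideE.png")[150:390,240:480]
cv2.imwrite("pics/c8.png",np.hstack([cv2.resize(x,(400,400),interpolation=cv2.INTER_CUBIC) for x in(a,b)]))
E
```

```text
time: 28.55
tool_pos: [0.4267, -0.0192, 0.0817]
tool_rot: [-0.134, 0.115, 0.984, 0.016]
contact_force: [-0.7, 0.1, -0.5]
gripper_width: 0.997
grasp_force: 0.0
t 28.55 [ 0.4267 -0.0192  0.0817] wrench ang -13.4 kin ring [ 0.5381 -0.0457] F [-0.7  0.1 -0.5] T [ 0.02 -0.14  0.03]
time: 29.35
tool_pos: [0.4734, -0.0303, 0.2554]
tool_rot: [-0.133, 0.115, 0.984, 0.016]
contact_force: [0.5, -0.2, -1.4]
gripper_width: 1.0
grasp_force: 0.0
t 29.35 [ 0.4734 -0.0303  0.2554] wrench ang -13.4 kin ring [ 0.5848 -0.0568] F [ 0.5 -0.2 -1.4] T [-0.   -0.09  0.02]
top [(-0.025, 0, 0), (0.022, 0, 0), (0.045, 0, 0), (0.055, 0, 0), (0.065, 0, 0), (0.075, 0, 0), (0.16, 61, 0.0823), (0.18, 51, 0.0821)]
side [(-0.025, 6, 0.0828), (0.022, 11, 0.0822), (0.045, 20, 0.0803), (0.055, 21, 0.0797), (0.065, 22, 0.0799), (0.075, 18, 0.0803), (0.16, 45, 0.0832), (0.18, 44, 0.0829)]
top scent_bottle 0.83 [0.719 0.07  0.062]
side scent_bottle 0.91 [0.724 0.085 0.054]
top seal_stamp 0.69 [0.655 0.04  0.074]
side seal_stamp 0.81 [0.65  0.044 0.054]
top wick_spool 0.52 [0.378 0.011 0.032]
side wick_spool 0.57 [0.372 0.026 0.035]
top thermometer 0.5 [ 0.398 -0.259  0.007]
side thermometer 0.62 [ 0.388 -0.161  0.011]
```

View pics/c8.png

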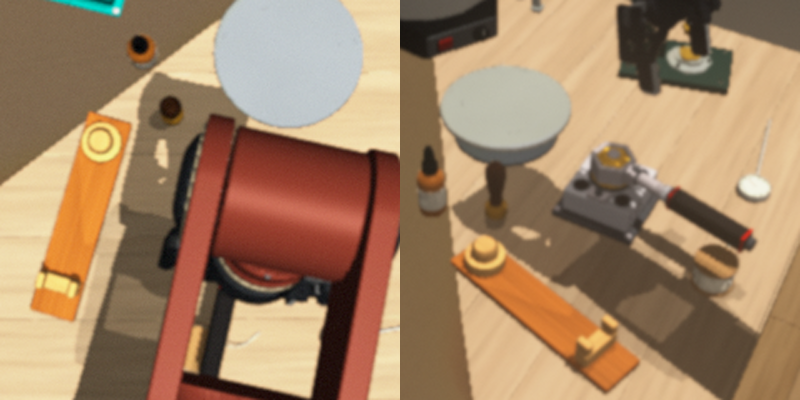

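The wrench sits on the nut at (612,165) with its handle straight and the gripper well clear. The bottle, stamp and spool are where they were in both cameras. The side camera has the thermometer in place, with its top view mostly hidden by the arm. Handing in.

```bash
python3 -c "
from h import *
print(manip.job_done())"
```

```text
the job is handed in; nothing more can be done
None
```

The job is handed in at about 30 s on the robot's clock: the nut was tightened to the click (handle gave about 10 mm at the grip, short of the 14.5 mm limit), and the wrench is let go, straight and fully down on the nut, with the four bystanders where they stood; no verdict came back.

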